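# Lay the second course of a firebrick wall in running bond

### The job

Start the second course of the little firebrick wall for the brazing hearth, in running bond: take the two full-size bricks lying loose on the bench (not the half brick, not the thin one) and lay them flat on top of the first course, end to end and in line with the wall. Each brick bridges one of the two joints, centred over it, with about the same 10 mm gap between the two bricks as between the bricks below.

Things in the scene. Friction and masses are not known exactly. Their poses are not given: they have to be found in the camera images.
- brick_1: A loose full-size buff firebrick, 50 x 100 x 40 mm (x, y, z), lying flat on the bench; one of two alike. Origin: centre of its underside; y runs along its length, z up. About 0.2 kg. A half brick (50 x 48 x 40 mm) and a thin brick (50 x 100 x 20 mm) of the same material also lie on the bench and are not wanted.
- brick_2: A loose full-size buff firebrick, 50 x 100 x 40 mm (x, y, z), lying flat on the bench; one of two alike. Origin: centre of its underside; y runs along its length, z up. About 0.2 kg. A half brick (50 x 48 x 40 mm) and a thin brick (50 x 100 x 20 mm) of the same material also lie on the bench and are not wanted.
- wall: Fixed wall: dark steel board (84 x 344 x 6 mm) with the first course cemented on it, three bricks (50 x 100 x 40 mm) end to end with two recessed 10 mm mortar joints. Origin: centre of the board's underside, on the bench; y runs along the wall, x across, z up. Bricks centred at x = 0, y = -110, 0, +110 mm; joints at y = -55 and +55 mm; top of the course at z = 46 mm.
Mind the look-alikes: they are no part of the job. Leave any orange look-alike of the brick_2 alone.

How it is judged:
By the outcome, as a careful person would: the job done as asked, in the order asked, and still so for the second after the job is handed in, with the robot touching nothing.
It also fails if it takes over 48 s, if anything falls off the work surface, if the arm or the gripper's body presses on something with over 40 N, if the wrist force passes 120 N, or if a joint passes its speed limit or range.

### The arm

A 6-joint arm with a two-finger parallel gripper is mounted at the origin on a cart in front of the work surface, level with it; the furniture and walls round the work are solid. World frame = base frame: x ahead of the robot, y to its left, z up, the work surface at z = 0. Lengths are in m, angles in rad, forces in N, time in s.
With the tool pointing down it reaches from about 0.225 to 0.875 m from the base axis. Payload 3.4 kg.
Tool frame: the origin (TCP) lies at the very end of the fingers, on their centre line; the grasp point (between the pads) lies 19 mm behind it; z points along the fingers, y is the line along which they close (so a half turn about z gives the same grasp; the last joint's range is limited). The gripper opens to 85 mm and grips with 20 to 120 N. Pads are 22 mm wide; open, the fingers measure 114 mm over their backs; the gripper's body (76 mm by 85 mm) begins 54 mm behind the grasp point. The pads swing forward as they close: fully open they stand 13 mm farther back than shut.
Start: joints at [1.221, 0.276, 1.505, -0, 1.361, -0.121], TCP at [0.13, 0.56, 0.199] pointing down, gripper open.
Joint ranges: [-2.89, 2.89], [-0.75, 2.08], [0.22, 2.7], [-1.18, 4.32], [0.11, 2.71], [-2.7, 2.7]. Speed limits (rad/s): [2.57, 2.57, 3.14, 3.14, 3.14, 3.14].

### API

Orientations are given as a unit quaternion [w, x, y, z].
In Python, from rig import readout, vision, manip gives the robot as it stands.
- The arm moves only by the shell command python3 -m handwheel 'ROWS' [FORCE]. ROWS is JSON, a list of rows, each a list of 3 entries, a list of its own where there are three numbers: the shift along the tool's x, y, z in mm, then the turn, a rotation vector about the tool's x, y, z in units of 6 degrees (1.0 is 6 degrees), then the closure, from -1 (fully open) to 1 (shut), so that 0 is half open. A call has 1 to 20 rows; each row shifts and turns the commanded pose from where the row before left it, along the tool's axes as they then stand; what a row does not reach is not made up. A row lasts 1/8 s, in which the tool goes at most 62.5 mm and 10.7 degrees, less where a joint would pass 70% of its speed; a pose out of reach is approached as far as the arm can. A call is refused whole if a number of a shift passes 62.5 or a number of a turn 1, either way. A call with a gripper value outside its range is refused whole. The fingers move at their own pace and stop on an object; FORCE is the grip in N (left out, the last holds). Time passes only in rows, so rows that do not move let the fingers close. It gives the time, the measured TCP pose, the force, the opening and the grip force at its end, in the units of the state.
- readout.get_state(): the state, without advancing time (a new reading comes with each control period).
- vision.get_image(name): name is "side" or "top"; returns the picture (384x512x3 uint8, blue, green, red); there is no depth.
- vision.camera_params(name): a dict with "intrinsics" (3x3 intrinsics, pixels), "rvec" (rotation vector, rad) and "tvec" (3), from world to camera coordinates, as OpenCV has them. Camera axes: x right, y down, z forward; pixel columns grow to the right and rows downward; lengths in m; the calibration is good to about 2 mm. A picture is of the moment at which its call begins. camera_params takes no time and is no camera call.
- manip.sign_off(): hands the job in; it is judged then, once.
The state is a dict: "clock": time; "qpos": joint angles; "qd": joint speeds; "effort": joint torques, N m; "position": TCP position; "ee_rot": TCP orientation; "contact_force": force on the tool from outside, world axes, zero at the start; "moment": the same for the moment, N m; "width": finger opening in m; "gripper_force": force on a finger pad.
Only numpy, scipy, OpenCV 4.12 (cv2) and the standard library are available. Lean on these libraries where they do the work, as an engineer would, in place of code of your own. Each camera call takes 0.05 s, during which the arm holds its last target. There are 200 camera calls.

## Working session

There is one attempt and no reset: what is moved stays moved. The work goes in short steps, Python scripts to look and compute and a shell command to move; the robot and the scene stay as the last step left them, time stands still between calls to the robot, and variables do not carry over. Pictures are saved under pics/ and viewed, at most 10 in all, crops included, and the job is handed in when it is done.

```bash
ls; mkdir -p pics
python3 - <<'E'
from rig import readout,vision
import cv2
for n in("top","side"):
    cv2.imwrite(f"pics/{n}0.png",vision.get_image(n))
    p=vision.camera_params(n);print(n,p)
s=readout.get_state();print(s)
E
```

```text
pics
top {'intrinsics': array([[406.43514174,   0.        , 260.2264082 ],
       [  0.        , 406.43514174, 195.99512167],
       [  0.        ,   0.        ,   1.        ]]), 'rvec': array([ 2.22430735, -2.16253015,  0.08426636]), 'tvec': array([-0.0694005 ,  0.5116925 ,  1.32568451])}
side {'intrinsics': array([[424.08293346,   0.        , 253.38686301],
       [  0.        , 424.08293346, 196.11198645],
       [  0.        ,   0.        ,   1.        ]]), 'rvec': array([ 0.00751271, -2.82494156,  1.32481686]), 'tvec': array([0.50400956, 0.04464353, 1.24084344])}
{'clock': 0.1, 'qpos': array([ 1.22101562e+00,  2.76519939e-01,  1.50600281e+00, -4.92054440e-05,
        1.36071083e+00, -1.21009210e-01]), 'qd': array([ 7.12234192e-04, -1.77590300e-05, -3.32381781e-03, -1.78672270e-04,
       -1.93537615e-03, -1.33831730e-03]), 'effort': array([ 2.39612244e-03, -4.17693794e+01, -2.46406639e+01, -2.13760181e-04,
        5.81693865e-03,  1.32226816e-05]), 'position': array([0.13024591, 0.55951191, 0.19813449]), 'ee_rot': array([-1.67959024e-04,  1.14131318e-01,  9.93465333e-01, -8.03443042e-04]), 'contact_force': array([ 0.10589652,  1.50267545, -1.15474894]), 'moment': array([0.00800708, 0.01765729, 0.03550867]), 'gripper_force': 0.0, 'width': 0.08539209145809204}
```

View pics/top0.png

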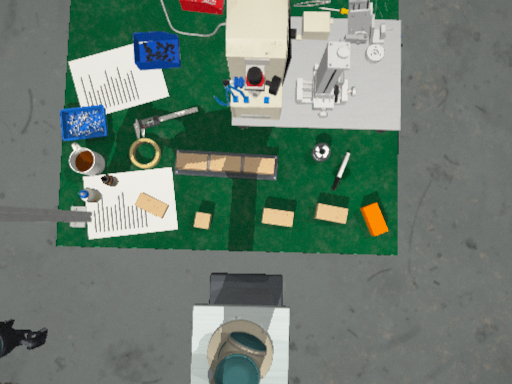

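View pics/side0.png

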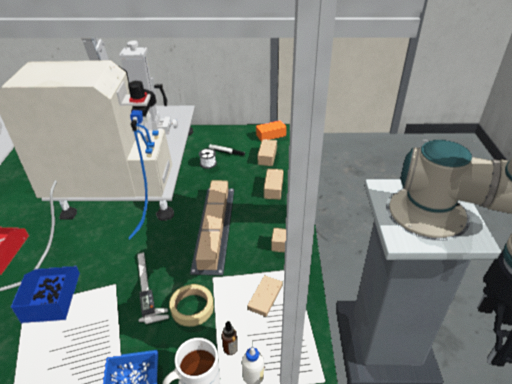

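Top view: the half brick is at (202,220), the thin brick on the paper at (152,205), the full bricks at (278,217) and (332,213), the orange look-alike at (374,218), and the wall at (227,165). Candidates are these four buff pieces plus the orange one; I choose (278,217) and (332,213). The side view shows them at (274,183) and (267,152). A post stands at about (80,215) in the top view and the tall machine is behind the wall.

```bash
cat > h.py <<'E'
import numpy as np,cv2
from rig import readout,vision
def ray(n,uv,z):
    p=vision.camera_params(n);R=cv2.Rodrigues(p["rvec"])[0];C=-R.T@p["tvec"]
    d=R.T@np.linalg.inv(p["intrinsics"])@np.array([*uv,1.]);return C+d*(z-C[2])/d[2]
def cam(n):
    p=vision.camera_params(n);R=cv2.Rodrigues(p["rvec"])[0];return -R.T@p["tvec"]
def proj(n,P):
    p=vision.camera_params(n);return cv2.projectPoints(np.float64([P]),p["rvec"],p["tvec"],p["intrinsics"],None)[0].ravel()
E
python3 - <<'E'
from h import *
im=cv2.imread("pics/top0.png");print(cam("top"),cam("side"))
hsv=cv2.cvtColor(im,cv2.COLOR_BGR2HSV)
for p in[(278,217),(332,213),(202,220),(152,205),(374,218),(195,160),(210,160),(200,168),(270,175)]:print(p,hsv[p[1],p[0]])
m=cv2.inRange(hsv,(8,50,170),(22,160,255))
m[:140]=0;m[245:]=0;m[:,:135]=0
for c in cv2.findContours(m,cv2.RETR_EXTERNAL,cv2.CHAIN_APPROX_NONE)[0]:
    if cv2.contourArea(c)<60:continue
    r=cv2.minAreaRect(c)
    for z in(.04,.046):
        b=np.array([ray("top",q,z)[:2] for q in cv2.boxPoints(r)])
        e=b[1]-b[0],b[2]-b[1];L=[np.linalg.norm(v) for v in e];v=e[int(np.argmax(L))]
        print(np.round(r[0]),"z",z,"c",b.mean(0).round(4),"LW",np.round(L,3),"long axis deg",np.degrees(np.arctan2(v[1],v[0])).round(1)%180)
o=[cv2.resize(im[140:245,130:400],None,fx=2.9,fy=2.9,interpolation=2),cv2.resize(m[140:245,130:400],None,fx=2.9,fy=2.9,interpolation=0)]
cv2.imwrite("pics/c1.png",np.vstack([o[0][:300],cv2.cvtColor(o[1],8)[:300]]))
E
```

```text
[ 0.42548288 -0.04090394  1.35697319] [0.47708029 0.93207225 0.83626959]
(278, 217) [ 18  82 231]
(332, 213) [ 18  82 230]
(202, 220) [ 19  85 229]
(152, 205) [ 18  87 228]
(374, 218) [ 16 255 251]
(195, 160) [ 17  90 158]
(210, 160) [ 16  72 170]
(200, 168) [ 18  91 225]
(270, 175) [120   3  91]
[202. 220.] z 0.04 c [0.4287 0.1314] LW [0.049 0.046] long axis deg 172.7
[202. 220.] z 0.046 c [0.4287 0.1306] LW [0.049 0.046] long axis deg 172.7
[278. 217.] z 0.04 c [ 0.4454 -0.113 ] LW [0.05  0.099] long axis deg 83.5
[278. 217.] z 0.046 c [ 0.4453 -0.1127] LW [0.05  0.098] long axis deg 83.5
[332. 213.] z 0.04 c [ 0.4629 -0.2881] LW [0.05  0.099] long axis deg 80.7
[332. 213.] z 0.046 c [ 0.4628 -0.287 ] LW [0.05  0.098] long axis deg 80.7
[151. 205.] z 0.04 c [0.4727 0.2974] LW [0.049 0.096] long axis deg 65.1
[151. 205.] z 0.046 c [0.4725 0.2959] LW [0.049 0.095] long axis deg 65.1
[194. 165.] z 0.04 c [0.607  0.1621] LW [0.075 0.026] long axis deg 91.7
[194. 165.] z 0.046 c [0.6061 0.1612] LW [0.074 0.026] long axis deg 91.7
[265. 166.] z 0.04 c [ 0.6121 -0.0675] LW [0.059 0.049] long axis deg 91.7
[265. 166.] z 0.046 c [ 0.6113 -0.0674] LW [0.059 0.049] long axis deg 91.7
[217. 163.] z 0.04 c [0.6157 0.0892] LW [0.052 0.046] long axis deg 91.7
[217. 163.] z 0.046 c [0.6148 0.0886] LW [0.052 0.046] long axis deg 91.7
```

View pics/c1.png

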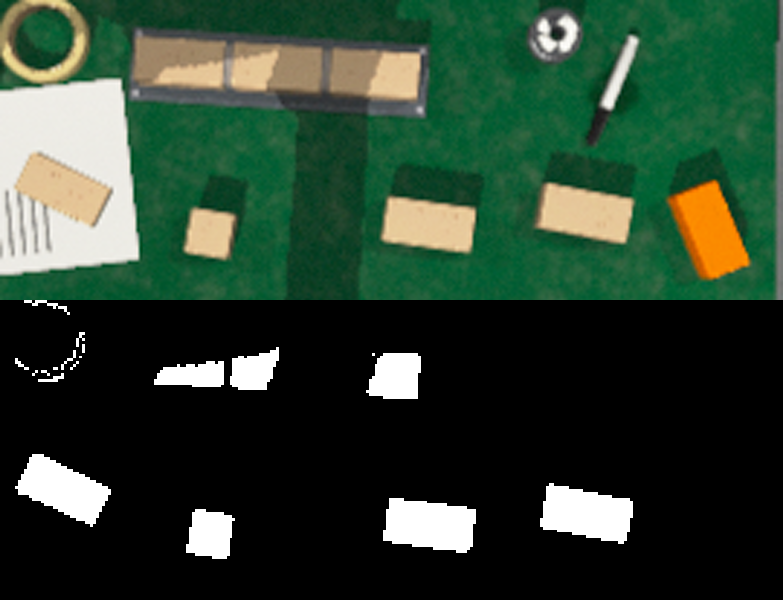

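Crop: the two full bricks are at (278,217) and (332,213), clear of the half, thin and orange ones. Next comes the wall pose, then the move numbers.

Run:
```python
from h import *
im=cv2.imread("pics/top0.png");hsv=cv2.cvtColor(im,cv2.COLOR_BGR2HSV)
m=cv2.inRange(hsv,(8,45,95),(24,170,255));m[:148]=0;m[182:]=0;m[:,:172]=0;m[:,282:]=0
cs=[c for c in cv2.findContours(m,cv2.RETR_EXTERNAL,cv2.CHAIN_APPROX_NONE)[0] if cv2.contourArea(c)>200]
def show(r,t):
    b=np.array([ray("top",q,.046)[:2] for q in cv2.boxPoints(r)])
    e=b[1]-b[0],b[2]-b[1];L=[np.linalg.norm(v) for v in e];v=e[int(np.argmax(L))]
    print(t,"c",b.mean(0).round(4),"LW",np.round(L,3),"deg",np.degrees(np.arctan2(v[1],v[0])).round(1)%180)
for c in cs:show(cv2.minAreaRect(c),"brick")
show(cv2.minAreaRect(np.vstack(cs)),"course")
# board from dark grey mask
g=cv2.inRange(hsv,(0,0,40),(180,70,135));g[:145]=0;g[185:]=0;g[:,:170]=0;g[:,285:]=0
c=max(cv2.findContours(g|m,cv2.RETR_EXTERNAL,cv2.CHAIN_APPROX_NONE)[0],key=cv2.contourArea);show(cv2.minAreaRect(c),"board(z.046)")
for t,uv,z in[("machine",(257,122),.05),("machine",(257,122),.2),("post",(88,215),0)]:print(t,ray("top",uv,z))
# move: turn 84 deg about tool z then shift
s=readout.get_state();w,x,y,z=s["ee_rot"]
from scipy.spatial.transform import Rotation as Ro
R=Ro.from_quat([x,y,z,w])*Ro.from_rotvec([0,0,np.radians(83.4)])
print(np.round(R.as_matrix(),3));print("shift mm",R.inv().apply(np.array([.4454,-.113,.12])-s["position"])*1000)
```

```text
brick c [ 0.6111 -0.0465] LW [0.057 0.102] deg 88.1
brick c [0.615  0.0631] LW [0.056 0.103] deg 88.3
brick c [0.6179 0.1712] LW [0.056 0.104] deg 88.1
course c [0.6146 0.0628] LW [0.057 0.321] deg 88.2
board(z.046) c [0.6109 0.0596] LW [0.082 0.334] deg 88.2
machine [ 0.752724   -0.03738774  0.05      ]
machine [ 0.71516687 -0.03779129  0.2       ]
post [0.43506262 0.51446306 0.        ]
[[ 0.113  0.994 -0.001]
 [ 0.994 -0.113 -0.002]
 [-0.002 -0.    -1.   ]]
shift mm [-632.33829513  389.36307892   79.01921277]
```

```bash
python3 -m handwheel '[[[0,0,0],[0,0,1],-1],[[0,0,0],[0,0,1],-1],[[0,0,0],[0,0,1],-1],[[0,0,0],[0,0,1],-1],[[0,0,0],[0,0,1],-1],[[0,0,0],[0,0,1],-1],[[0,0,0],[0,0,1],-1],[[0,0,0],[0,0,1],-1],[[0,0,0],[0,0,1],-1],[[0,0,0],[0,0,1],-1],[[0,0,0],[0,0,1],-1],[[0,0,0],[0,0,1],-1],[[0,0,0],[0,0,1],-1],[[0,0,0],[0,0,0.9],-1]]' 40
python3 -m handwheel '[[[-45,27.8,0],[0,0,0],-1],[[-45,27.8,0],[0,0,0],-1],[[-45,27.8,0],[0,0,0],-1],[[-45,27.8,0],[0,0,0],-1],[[-45,27.8,0],[0,0,0],-1],[[-45,27.8,0],[0,0,0],-1],[[-45,27.8,0],[0,0,0],-1],[[-45,27.8,0],[0,0,0],-1],[[-45,27.8,0],[0,0,0],-1],[[-45,27.8,0],[0,0,0],-1],[[-45,27.8,0],[0,0,0],-1],[[-45,27.8,0],[0,0,0],-1],[[-45,27.8,0],[0,0,0],-1],[[-45,27.8,0],[0,0,0],-1],[[0,0,0],[0,0,0],-1]]'
cat > go.py <<'E'
import sys
from h import *
from scipy.spatial.transform import Rotation as Ro
# args: x y z yaw(long axis deg of the brick) -> shift in present tool axes, turn needed (units of 6 deg)
t=np.array([float(a) for a in sys.argv[1:4]]);yaw=float(sys.argv[4])
s=readout.get_state();w,x,y,z=s["ee_rot"];R=Ro.from_quat([x,y,z,w]);M=R.as_matrix()
now=np.degrees(np.arctan2(M[1,0],M[0,0]))
d=(yaw-now+90)%180-90
print("clock",s["clock"],"pos",s["position"].round(4),"tool x deg",now.round(2),"tool z",M[:,2].round(4))
print("turn units",-d/6,"shift now",(M.T@(t-s["position"])*1000).round(1),"shift after turn",((R*Ro.from_rotvec([0,0,-np.radians(d)])).inv().apply(t-s["position"])*1000).round(1))
E
python3 go.py .4454 -.113 .006 83.5
```

```text
clock: 1.85
position: [0.1303, 0.5597, 0.1984]
ee_rot: [0.0, 0.747, 0.665, -0.0]
contact_force: [-0.2, -0.6, -0.8]
width: 0.0854
gripper_force: 0.0
clock: 3.72
position: [0.4471, -0.1132, 0.1983]
ee_rot: [0.0, 0.748, 0.664, -0.0]
contact_force: [-0.4, 0.6, -0.9]
width: 0.0854
gripper_force: 0.0
clock 3.725 pos [ 0.4471 -0.1132  0.1983] tool x deg 83.24 tool z [-1.e-04 -8.e-04 -1.e+00]
turn units -0.04273295928563906 shift now [  0.2  -1.7 192.3] shift after turn [  0.2  -1.7 192.3]
```

```bash
python3 -m handwheel '[[[0,-1.7,30],[0,0,0],-1],[[0,0,50],[0,0,0],-1],[[0,0,45],[0,0,0],-1],[[0,0,30],[0,0,0],-1],[[0,0,20],[0,0,0],-1],[[0,0,15],[0,0,0],-1],[[0,0,0],[0,0,0],-1]]' 40
python3 -m handwheel '[[[0,0,0],[0,0,0],0.6],[[0,0,0],[0,0,0],0.6],[[0,0,0],[0,0,0],0.6],[[0,0,0],[0,0,0],0.6],[[0,0,0],[0,0,0],0.6],[[0,0,0],[0,0,0],0.6]]' 40
python3 go.py .4454 -.113 .006 83.5
```

```text
clock: 4.6
position: [0.4423, -0.1083, 0.008]
ee_rot: [-0.002, 0.746, 0.666, -0.001]
contact_force: [0.1, 0.0, 0.0]
width: 0.0852
gripper_force: 0.0
clock: 5.35
position: [0.444, -0.1098, 0.0089]
ee_rot: [-0.0, 0.746, 0.666, 0.0]
contact_force: [0.2, -0.5, 0.2]
width: 0.0171
gripper_force: 0.0
clock 5.35 pos [ 0.444  -0.1098  0.0089] tool x deg 83.49 tool z [ 0.e+00  1.e-04 -1.e+00]
turn units -0.002489260516791584 shift now [-3.   1.7  2.9] shift after turn [-3.   1.7  2.9]
```

The fingers closed on nothing, so I look.

Run:
```python
from h import *
a=vision.get_image("top");b=vision.get_image("side")
a=cv2.resize(a[150:260,200:400],(800,440));b=b[100:260,180:330]
cv2.imwrite("pics/a1.png",a);cv2.imwrite("pics/s1.png",cv2.resize(b,(560,597)))
s=readout.get_state();print(s["qpos"],s["position"],proj("top",s["position"]),proj("side",s["position"]))
```

```text
[-3.94878883e-01  3.00967547e-01  2.02436373e+00  1.46926487e-04
  8.16348525e-01 -2.81299654e-01] [ 0.44399883 -0.10981313  0.00885581] [276.15529401 217.52889708] [272.99110022 186.44899543]
```

View pics/s1.png

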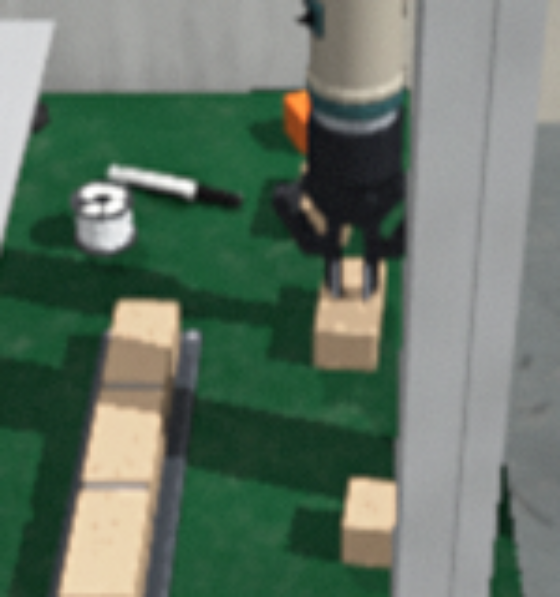

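View pics/a1.png

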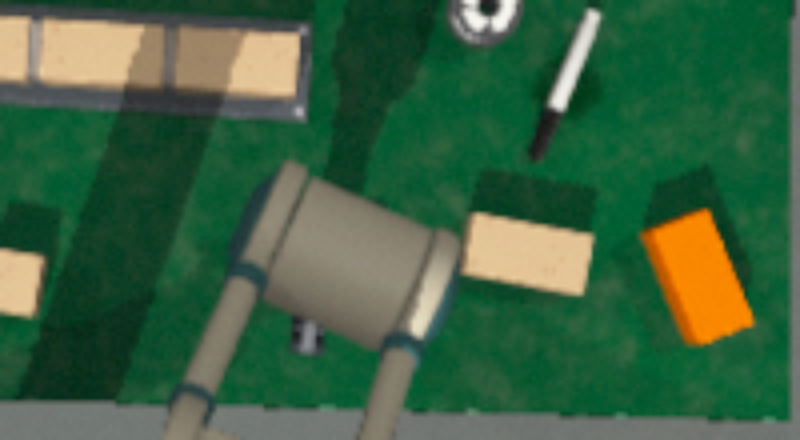

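The side crop shows the nearly shut fingers above the brick's top face, with tips at about full-image (273.5,179.5). The top crop hides the gripper under the forearm. I now check where that tip pixel lies.

Run:
```python
from h import *
for z in(.009,.03,.04,.05,.06):print(z,proj("side",(.444,-.11,z)).round(1),ray("side",(273.5,179.5),z).round(3))
b=[]
L=np.radians(83.5);l=np.array([np.cos(L),np.sin(L)]);n=np.array([l[1],-l[0]])
print("expected top corners",[proj("side",(*(np.array([.4454,-.113])+i*.05*l+j*.025*n),.04)).round(1).tolist() for i in(-1,1) for j in(-1,1)])
im=vision.get_image("side");cv2.imwrite("pics/z1.png",cv2.resize(im[140:205,235:300],(780,780),interpolation=2)[:600])
s=readout.get_state();print(s["position"],s["contact_force"],s["width"],s["effort"].round(1))
```

```text
0.009 [273.  186.4] [ 0.442 -0.145  0.009]
0.03 [273.1 181.1] [ 0.442 -0.118  0.03 ]
0.04 [273.1 178.5] [ 0.443 -0.105  0.04 ]
0.05 [273.2 175.9] [ 0.443 -0.092  0.05 ]
0.06 [273.2 173.3] [ 0.444 -0.079  0.06 ]
expected top corners [[281.9, 168.9], [266.3, 168.0], [279.4, 188.5], [262.8, 187.4]]
[ 0.44401555 -0.10982301  0.0088587 ] [ 0.25501114 -0.19633289  0.30040611] 0.01714314975161383 [ -0.  -34.9 -16.4  -0.    0.    0. ]
```

View pics/z1.png

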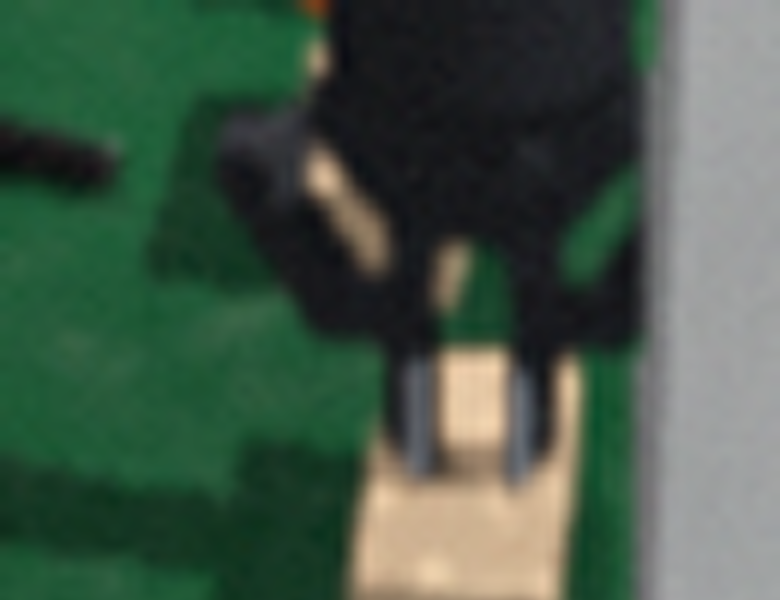

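Zoom: the nearly shut tips end at crop (420..520,480), i.e. full image (274,180), right on the brick's top face and centred across it. The fingers are therefore about 30 mm higher than the readout says. I'll open and go down in small steps, watching the force.

```bash
python3 -m handwheel '[[[0,0,0],[0,0,0],-1],[[0,0,0],[0,0,0],-1],[[0,0,0],[0,0,0],-1],[[0,0,0],[0,0,0],-1],[[0,0,4],[0,0,0],-1],[[0,0,4],[0,0,0],-1],[[0,0,0],[0,0,0],-1]]'
python3 - <<'E'
from h import *
im=vision.get_image("side");cv2.imwrite("pics/z2.png",cv2.resize(im[140:205,235:300],(780,780),interpolation=2)[:600])
E
```

```text
clock: 6.38
position: [0.4436, -0.1096, 0.0004]
ee_rot: [-0.001, 0.746, 0.666, -0.0]
contact_force: [0.2, 0.1, -0.4]
width: 0.0855
gripper_force: 0.0
```

View pics/z2.png

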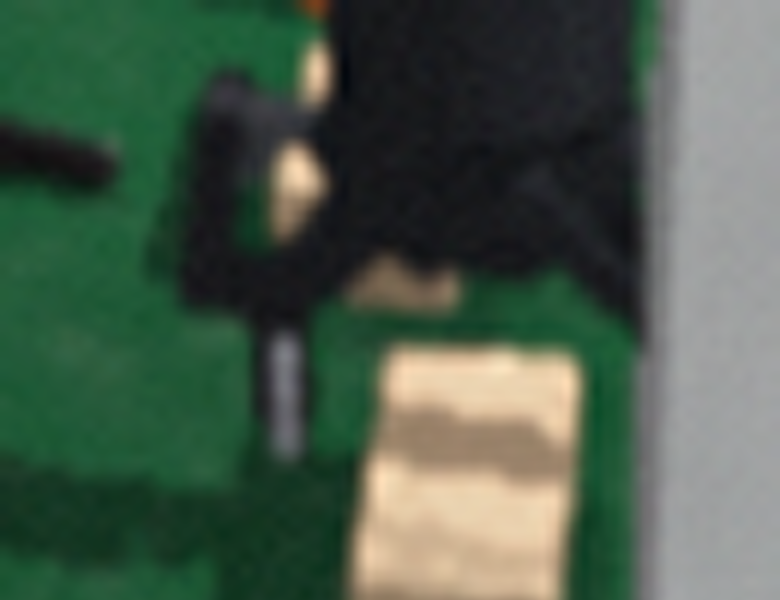

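Zoom: the open left tip is at full (259,178), about 40 mm above the bench, with no contact force. The readout is about 28 mm low, so I go lower.

```bash
python3 -m handwheel '[[[0,0,5],[0,0,0],-1],[[0,0,5],[0,0,0],-1],[[0,0,4],[0,0,0],-1],[[0,0,0],[0,0,0],-1]]'
python3 -m handwheel '[[[0,0,3],[0,0,0],-1],[[0,0,3],[0,0,0],-1],[[0,0,0],[0,0,0],-1]]'
python3 -m handwheel '[[[0,0,0],[0,0,0],0.2],[[0,0,0],[0,0,0],0.2],[[0,0,0],[0,0,0],0.2],[[0,0,0],[0,0,0],0.2],[[0,0,0],[0,0,0],0.2],[[0,0,0],[0,0,0],0.2]]' 40
```

```text
clock: 6.92
position: [0.4437, -0.1096, -0.0135]
ee_rot: [-0.0, 0.746, 0.666, -0.0]
contact_force: [0.3, 0.2, 0.3]
width: 0.0855
gripper_force: 0.0
clock: 7.3
position: [0.4438, -0.1097, -0.0193]
ee_rot: [-0.0, 0.746, 0.666, -0.0]
contact_force: [0.6, 0.2, 0.4]
width: 0.0854
gripper_force: 0.0
clock: 8.05
position: [0.4446, -0.11, -0.0187]
ee_rot: [0.001, 0.746, 0.666, 0.0]
contact_force: [0.5, 0.4, 5.8]
width: 0.0497
gripper_force: 42.8
```

Gripped at 49.7 mm. Lift, then work out the transfer.

```bash
python3 -m handwheel '[[[0,0,-5],[0,0,0],0.2],[[0,0,-15],[0,0,0],0.2],[[0,0,-30],[0,0,0],0.2],[[0,0,-30],[0,0,0],0.2],[[0,0,-20],[0,0,0],0.2],[[0,0,0],[0,0,0],0.2]]' 50
python3 go.py .6183 .1208 .0453 88.2
```

```text
clock: 8.8
position: [0.4445, -0.1101, 0.0818]
ee_rot: [0.001, 0.746, 0.666, 0.0]
contact_force: [-0.1, -0.3, -2.0]
width: 0.0494
gripper_force: 52.7
clock 8.8 pos [ 0.4445 -0.1101  0.0818] tool x deg 83.49 tool z [ 2.1e-03 -9.0e-04 -1.0e+00]
turn units -0.7843041614895938 shift now [249.1 146.4  36.6] shift after turn [236.2 166.3  36.6]
```

```bash
python3 -m handwheel '[[[0,0,0],[0,0,-0.78],0.2],[[10,7,0],[0,0,0],0.2],[[22,15.5,0],[0,0,0],0.2],[[32,22.5,0],[0,0,0],0.2],[[36,25.3,0],[0,0,0],0.2],[[36,25.3,0],[0,0,0],0.2],[[36,25.3,0],[0,0,0],0.2],[[32,22.5,0],[0,0,0],0.2],[[22,15.5,0],[0,0,0],0.2],[[10.2,7.4,0],[0,0,0],0.2],[[0,0,0],[0,0,0],0.2],[[0,0,0],[0,0,0],0.2]]'
python3 go.py .6183 .1208 .0453 88.2
python3 - <<'E'
from h import *
im=vision.get_image("top");s=vision.get_image("side")
cv2.imwrite("pics/p1.png",np.hstack([cv2.resize(im[125:225,160:290],(390,300)),cv2.resize(s[140:280,160:300],(390,390))[:300]]))
E
```

```text
clock: 10.3
position: [0.6167, 0.1202, 0.0805]
ee_rot: [-0.0, 0.719, 0.695, -0.001]
contact_force: [-0.4, 1.0, -0.8]
width: 0.0493
gripper_force: 52.7
clock 10.3 pos [0.6167 0.1202 0.0805] tool x deg 88.13 tool z [-1.7e-03 -6.0e-04 -1.0e+00]
turn units -0.011776941632952287 shift now [ 0.7  1.6 35.2] shift after turn [ 0.7  1.6 35.2]
```

View pics/p1.png

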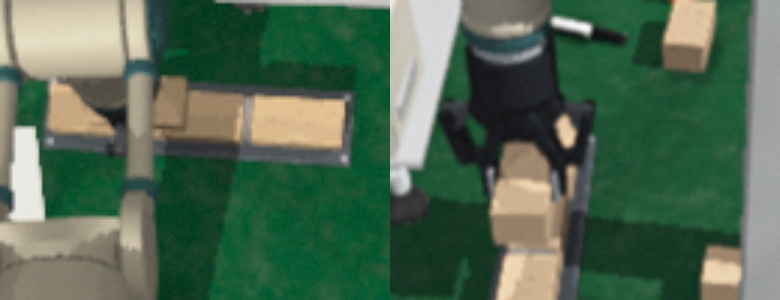

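View: the brick hangs over the wall's left part, in line with it (top-view crop (170,100); side-view crop (525,210)). I correct by 1.6 mm and lower.

```bash
python3 -m handwheel '[[[0.7,1.6,5],[0,0,0],0.2],[[0,0,15],[0,0,0],0.2],[[0,0,15],[0,0,0],0.2],[[0,0,8],[0,0,0],0.2],[[0,0,4],[0,0,0],0.2],[[0,0,0],[0,0,0],0.2]]'
python3 -m handwheel '[[[0,0,2],[0,0,0],0.2],[[0,0,2],[0,0,0],0.2],[[0,0,0],[0,0,0],0.2]]'
python3 go.py .6183 .1208 .0273 88.2
```

```text
clock: 11.15
position: [0.6193, 0.1217, 0.0336]
ee_rot: [-0.0, 0.718, 0.696, -0.0]
contact_force: [0.5, -0.2, -2.0]
width: 0.049
gripper_force: 52.7
clock: 11.52
position: [0.6194, 0.1216, 0.03]
ee_rot: [-0.0, 0.718, 0.696, 0.0]
contact_force: [-0.8, 0.4, -1.9]
width: 0.0491
gripper_force: 52.7
clock 11.525 pos [0.6194 0.1216 0.03  ] tool x deg 88.17 tool z [ 1.e-04  1.e-04 -1.e+00]
turn units -0.004466870743073059 shift now [-0.8 -1.   2.7] shift after turn [-0.8 -1.   2.7]
```

```bash
python3 -m handwheel '[[[-0.8,-1,1],[0,0,0],0.2],[[0,0,1],[0,0,0],0.2],[[0,0,0],[0,0,0],0.2]]'
python3 -m handwheel '[[[0,0,1],[0,0,0],0.2],[[0,0,0],[0,0,0],0.2]]'
python3 -m handwheel '[[[0,0,1],[0,0,0],0.2],[[0,0,0],[0,0,0],0.2]]'
```

```text
clock: 11.9
position: [0.6183, 0.1208, 0.0278]
ee_rot: [-0.0, 0.718, 0.696, -0.0]
contact_force: [-0.5, -0.2, -1.9]
width: 0.049
gripper_force: 52.7
clock: 12.15
position: [0.6185, 0.1209, 0.0274]
ee_rot: [0.0, 0.718, 0.696, 0.0]
contact_force: [-1.1, 0.0, 1.9]
width: 0.0493
gripper_force: 52.9
clock: 12.4
position: [0.6185, 0.1209, 0.0273]
ee_rot: [0.0, 0.718, 0.696, 0.0]
contact_force: [-1.8, -0.7, 6.5]
width: 0.0489
gripper_force: 53.7
```

```bash
python3 -m handwheel '[[[0,0,-1],[0,0,0],0.2],[[0,0,0],[0,0,0],-1],[[0,0,0],[0,0,0],-1],[[0,0,0],[0,0,0],-1],[[0,0,0],[0,0,0],-1],[[0,0,-10],[0,0,0],-1],[[0,0,-30],[0,0,0],-1],[[0,0,-40],[0,0,0],-1],[[0,0,-20],[0,0,0],-1],[[0,0,0],[0,0,0],-1]]'
python3 go.py .462 -.2881 -.017 80.7
```

```text
clock: 13.65
position: [0.62, 0.121, 0.1296]
ee_rot: [0.002, 0.718, 0.696, 0.002]
contact_force: [0.4, -0.2, -0.6]
width: 0.0853
gripper_force: 0.0
clock 13.65 pos [0.62   0.121  0.1296] tool x deg 88.17 tool z [ 5.2e-03  5.0e-04 -1.0e+00]
turn units 1.2454733532498021 shift now [-414.  -145.6  145.5] shift after turn [-429.4  -90.5  145.5]
```

```bash
python3 -m handwheel '[[[0,0,0],[0,0,0.62],-1],[[0,0,0],[0,0,0.62],-1],[[-15,-3.2,0],[0,0,0],-1],[[-35,-7.4,0],[0,0,0],-1],[[-45,-9.4,0],[0,0,0],-1],[[-48,-10.1,0],[0,0,0],-1],[[-48,-10.1,0],[0,0,0],-1],[[-48,-10.1,0],[0,0,0],-1],[[-48,-10.1,0],[0,0,0],-1],[[-48,-10.1,0],[0,0,0],-1],[[-45,-9.4,0],[0,0,0],-1],[[-35,-7.4,0],[0,0,0],-1],[[-14,-3.2,0],[0,0,0],-1],[[0,0,0],[0,0,0],-1],[[0,0,0],[0,0,0],-1]]'
python3 go.py .462 -.2881 -.017 80.7
cat > m.py <<'E'
from h import *
import sys
n=sys.argv[1]
im=vision.get_image("top");cv2.imwrite(f"pics/{n}.png",im);hsv=cv2.cvtColor(im,cv2.COLOR_BGR2HSV)
c0=np.array([.6174,.0628]);a=np.radians(88.2);l=np.array([np.cos(a),np.sin(a)])
for y in(.055,-.055):
    p=proj("top",(*(c0+y*l),.086));print("expected top centre px",p.round(1),"expected xy",(c0+y*l).round(4))
    print([proj("top",(*(c0+(y+i*.05)*l+j*.025*np.array([l[1],-l[0]])),.086)).round(1).tolist() for i,j in((1,1),(1,-1),(-1,-1),(-1,1))])
cv2.imwrite(f"pics/{n}c.png",cv2.resize(im[130:190,170:290],(800,400),interpolation=2))
E
python3 m.py t2
```

```text
clock: 15.52
position: [0.46, -0.2867, 0.1267]
ee_rot: [-0.001, 0.762, 0.648, 0.0]
contact_force: [-0.1, 0.1, 0.3]
width: 0.0855
gripper_force: 0.0
clock 15.525 pos [ 0.46   -0.2867  0.1267] tool x deg 80.78 tool z [-2.0e-04  1.2e-03 -1.0e+00]
turn units 0.014079191840851971 shift now [ -1.2   2.2 143.6] shift after turn [ -1.2   2.2 143.6]
expected top centre px [206.6 159.5] expected xy [0.6191 0.1178]
[[191.2, 150.7], [190.1, 166.4], [221.9, 168.3], [223.0, 152.6]]
expected top centre px [241.5 161.6] expected xy [0.6157 0.0078]
[[226.1, 152.8], [225.1, 168.5], [256.8, 170.5], [257.8, 154.7]]
```

View pics/t2c.png

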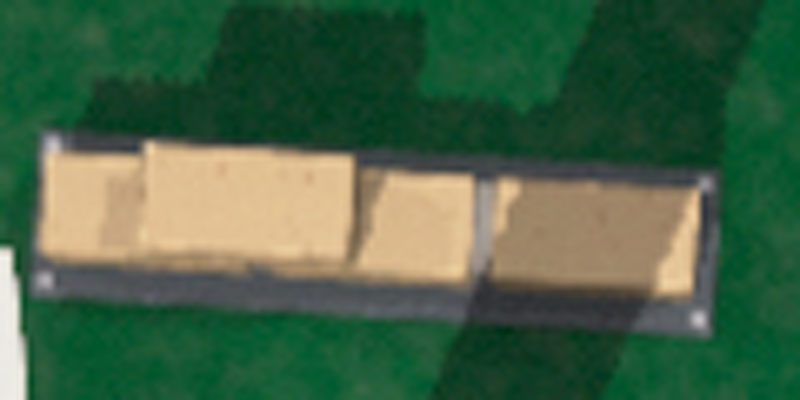

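View: the first brick lies flat over the left joint, corners (145,141) and (355,153) in the crop, within about 1–2 mm of the expected pose. Now the second brick.

```bash
python3 -m handwheel '[[[-1.2,2.2,20],[0,0,0],-1],[[0,0,40],[0,0,0],-1],[[0,0,40],[0,0,0],-1],[[0,0,25],[0,0,0],-1],[[0,0,10],[0,0,0],-1],[[0,0,6],[0,0,0],-1],[[0,0,0],[0,0,0],-1],[[0,0,0],[0,0,0],-1]]'
python3 -m handwheel '[[[0,0,0],[0,0,0],0.2],[[0,0,0],[0,0,0],0.2],[[0,0,0],[0,0,0],0.2],[[0,0,0],[0,0,0],0.2],[[0,0,0],[0,0,0],0.2],[[0,0,0],[0,0,0],0.2]]' 50
python3 go.py .462 -.2881 -.017 80.7
```

```text
clock: 16.58
position: [0.4626, -0.2899, -0.0132]
ee_rot: [0.001, 0.762, 0.648, 0.0]
contact_force: [0.2, -0.6, -0.4]
width: 0.0852
gripper_force: 0.0
clock: 17.32
position: [0.4624, -0.2899, -0.0134]
ee_rot: [0.001, 0.762, 0.648, 0.0]
contact_force: [-0.1, 0.0, 5.4]
width: 0.0491
gripper_force: 53.6
clock 17.325 pos [ 0.4624 -0.2899 -0.0134] tool x deg 80.73 tool z [ 1.2e-03 -8.0e-04 -1.0e+00]
turn units 0.00438395067151968 shift now [ 1.7 -0.7  3.6] shift after turn [ 1.7 -0.7  3.6]
```

```bash
python3 -m handwheel '[[[0,0,-5],[0,0,0],0.2],[[0,0,-15],[0,0,0],0.2],[[0,0,-35],[0,0,0],0.2],[[0,0,-40],[0,0,0],0.2],[[0,0,-25],[0,0,0],0.2],[[0,0,0],[0,0,-0.62],0.2],[[0,0,0],[0,0,-0.62],0.2],[[0,0,0],[0,0,0],0.2]]'
python3 go.py .6165 .0055 .0326 88.2
```

```text
clock: 18.32
position: [0.4618, -0.2894, 0.1064]
ee_rot: [0.0, 0.719, 0.695, 0.0]
contact_force: [0.3, -0.2, -1.6]
width: 0.0486
gripper_force: 52.8
clock 18.325 pos [ 0.4618 -0.2894  0.1064] tool x deg 88.13 tool z [ 2.e-04 -1.e-04 -1.e+00]
turn units -0.01146336616622771 shift now [299.8 145.   73.9] shift after turn [299.6 145.4  73.9]
```

```bash
python3 -m handwheel '[[[10,4.9,0],[0,0,0],0.2],[[25,12.1,0],[0,0,0],0.2],[[35,17,0],[0,0,0],0.2],[[40,19.4,0],[0,0,0],0.2],[[40,19.4,0],[0,0,0],0.2],[[40,19.4,0],[0,0,0],0.2],[[40,19.4,0],[0,0,0],0.2],[[35,17,0],[0,0,0],0.2],[[25,12,0],[0,0,0],0.2],[[9.6,4.6,0],[0,0,0],0.2],[[0,0,0],[0,0,0],0.2],[[0,0,0],[0,0,0],0.2],[[0,0,0],[0,0,0],0.2]]'
python3 go.py .6165 .0055 .0326 88.2
```

```text
clock: 19.95
position: [0.6162, 0.0043, 0.106]
ee_rot: [-0.0, 0.719, 0.695, -0.0]
contact_force: [-0.8, -0.2, -1.5]
width: 0.0485
gripper_force: 52.7
clock 19.95 pos [0.6162 0.0043 0.106 ] tool x deg 88.09 tool z [-2.e-04 -2.e-04 -1.e+00]
turn units -0.018290401399468692 shift now [ 1.3  0.3 73.4] shift after turn [ 1.3  0.3 73.4]
```

```bash
python3 -m handwheel '[[[1.3,0.3,15],[0,0,0],0.2],[[0,0,20],[0,0,0],0.2],[[0,0,15],[0,0,0],0.2],[[0,0,10],[0,0,0],0.2],[[0,0,5],[0,0,0],0.2],[[0,0,3],[0,0,0],0.2],[[0,0,0],[0,0,0],0.2],[[0,0,0],[0,0,0],0.2]]'
python3 go.py .6165 .0055 .0326 88.2
```

```text
clock: 20.95
position: [0.6174, 0.0066, 0.0384]
ee_rot: [0.0, 0.718, 0.696, 0.0]
contact_force: [0.9, 0.0, -2.6]
width: 0.049
gripper_force: 52.8
clock 20.95 pos [0.6174 0.0066 0.0384] tool x deg 88.18 tool z [ 0.0011 -0.     -1.    ]
turn units -0.004051395597950129 shift now [-1.1 -0.9  5.8] shift after turn [-1.1 -0.9  5.8]
```

```bash
python3 -m handwheel '[[[-1.1,-0.8,2],[0,0,0],0.2],[[0,0,2],[0,0,0],0.2],[[0,0,1],[0,0,0],0.2],[[0,0,0],[0,0,0],0.2],[[0,0,0],[0,0,0],0.2]]'
python3 -m handwheel '[[[0,0,1],[0,0,0],0.2],[[0,0,0],[0,0,0],0.2]]'
```

```text
clock: 21.58
position: [0.6162, 0.0055, 0.0329]
ee_rot: [0.0, 0.718, 0.696, 0.0]
contact_force: [-0.0, 0.1, -2.4]
width: 0.0493
gripper_force: 52.7
clock: 21.82
position: [0.6163, 0.0055, 0.0326]
ee_rot: [0.0, 0.718, 0.696, 0.0]
contact_force: [-1.8, 0.1, 3.9]
width: 0.0489
gripper_force: 53.3
```

Contact, so I release, rise, move aside and check numerically with the top camera.

```bash
python3 -m handwheel '[[[0,0,-0.5],[0,0,0],0.2],[[0,0,0],[0,0,0],-1],[[0,0,0],[0,0,0],-1],[[0,0,0],[0,0,0],-1],[[0,0,0],[0,0,0],-1],[[0,0,-10],[0,0,0],-1],[[0,0,-30],[0,0,0],-1],[[0,0,-40],[0,0,0],-1],[[0,0,-20],[0,0,0],-1],[[-40,-20,0],[0,0,0],-1],[[-50,-25,0],[0,0,0],-1],[[-50,-25,0],[0,0,0],-1],[[-50,-25,0],[0,0,0],-1],[[-40,-20,0],[0,0,0],-1],[[0,0,0],[0,0,0],-1]]'
python3 - <<'E'
from h import *
im=vision.get_image("top")
cv2.imwrite("pics/f.png",cv2.resize(im[130:190,170:290],(800,400),interpolation=2))
print([np.round((np.array(proj("top",(*p,.086)))-(170,130)+.5)*6.667).tolist() for y in(.055,-.055) for i,j in((1,1),(1,-1),(-1,-1),(-1,1)) for a in[np.radians(88.2)] for l in[np.array([np.cos(a),np.sin(a)])] for p in[np.array([.6174,.0628])+(y+i*.05)*l+j*.025*np.array([l[1],-l[0]])]])
E
```

```text
clock: 23.7
position: [0.4927, -0.2234, 0.1332]
ee_rot: [0.001, 0.72, 0.694, -0.0]
contact_force: [-0.0, 0.3, 0.2]
width: 0.0854
gripper_force: 0.0
[[145.0, 141.0], [138.0, 246.0], [349.0, 259.0], [356.0, 154.0], [378.0, 155.0], [371.0, 260.0], [582.0, 273.0], [589.0, 168.0]]
```

View pics/f.png

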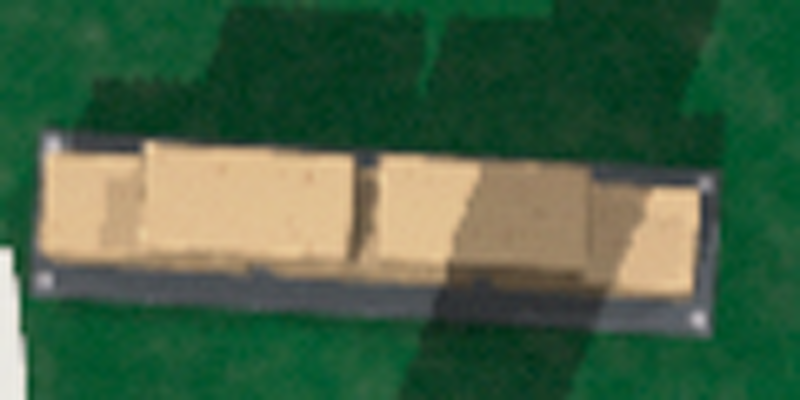

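View: both bricks lie flat and in line. Their top corners at (145,141), (355,153), (379,155) and (590,168) match the expected ones within about 1 mm.

```bash
python3 -c "
from rig import manip
print(manip.sign_off())"
```

```text
the job is handed in; nothing more can be done
None
```

Both full-size bricks are laid end to end on the first course, each centred over its joint, with a gap of about 10 mm; the last top-camera picture put them within about 1–2 mm of target, and the job was handed in at about 24 s.

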